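# Seat a photo cell in the battery tester with sprung tongs

## Robot

A 7-joint arm with a two-finger parallel gripper is mounted at the origin on the work surface. World frame = base frame: x ahead of the robot, y to its left, z up, the work surface at z = 0. Lengths are in m, angles in degrees, forces in N, time in s.
With the tool pointing down it reaches from about 0.35 to 0.775 m from the base axis. Payload 3.1 kg.
Tool frame: the origin (TCP) lies midway between the tips of the shut fingers; the grasp point (between the pads) lies 19 mm behind it; z points along the fingers, y is the line along which they close (so a half turn about z gives the same grasp; the last joint's range is limited). The gripper opens to 85 mm and grips with 20 to 120 N. Pads are 22 mm wide; open, the fingers measure 114 mm over their backs; the gripper's body (76 mm by 85 mm) begins 54 mm behind the grasp point. The pads swing forward as they close: fully open they stand 13 mm farther back than shut.
Start: joints at [-72.806, 17.813, 0.802, 86.603, -0.252, 75.585, -1.558], TCP at [0.184, 0.518, 0.231] pointing down, gripper open.
Joint ranges: [-154.91, 154.91], [-16.99, 109.72], [-72.82, 74.43], [7.12, 147.25], [-82.49, 262.49], [11.32, 116.49], [-174.64, 174.64]. Speed limits (degrees/s): [159.86, 159.86, 180, 180, 180, 180, 180].

## Interface

Orientations are given as a 3x3 rotation matrix whose columns are the frame's x, y, z axes.
In Python, from rig import state, capture, get_calibration, close_job gives the robot as it stands.
- The arm moves only by the tool servo_tool, never from a script. Its argument "increments" is a list that holds one entry, the list of rows, each a list of 7 numbers: the shift along the tool's x, y, z in cm, then the turn, a rotation vector about the tool's x, y, z in rad, then the finger opening in cm, from 0 to 8.54. In form: [[[tx, ty, tz, ax, ay, az, grip], ...]]. A call has 1 to 8 rows; each row shifts and turns the commanded pose from where the row before left it, along the tool's axes as they then stand; what a row does not reach is not made up. A row lasts 1/10 s, in which the tool goes at most 50 mm and 8.59 degrees, less where a joint would pass 70% of its speed; a pose out of reach is approached as far as the arm can. A call is refused whole if a number of a shift passes 5 or a number of a turn 0.15, either way. A call with a gripper value outside its range is refused whole. The fingers move at their own pace and stop on an object; the grip force is fixed at half the most. Time passes only in rows, so rows that do not move let the fingers close. It gives the time, the measured TCP pose, the force, the opening and the grip force at its end, in the units of the state.
- state(): the state, without advancing time (a new reading comes with each control period).
- capture(name): name is "scene" or "side" or "wrist"; returns the picture (400x640x3 uint8, red, green, blue); there is no depth.
- get_calibration(name): a dict with "vertical_fov" (degrees; the focal length in pixels is half the picture's height over the tangent of half this angle, whatever the lens; pixels are square), "cx", "cy" (the principal point, pixels), "R" (3x3) and "t" (3): a world point X has camera coordinates R X + t; the wrist camera has in their place "hand_eye" (4x4, takes a point from camera to tool coordinates, whose origin is the TCP and whose axes are the flange's). Camera axes: x right, y down, z forward; pixel columns grow to the right and rows downward; lengths in m; the calibration is good to about 2 mm. A picture is of the moment at which its call begins: read the wrist's pose just before it. get_calibration takes no time and is no camera call.
- close_job(): hands the job in; it is judged then, once.
The state is a dict: "t": time; "joints": joint angles; "dq": joint speeds; "joint_torque": joint torques, N m; "position": TCP position; "tool_rot": TCP orientation; "force": force on the tool from outside, world axes, zero at the start; "torque": the same for the moment, N m; "finger_gap": finger opening in m; "grip_force": force on a finger pad.
Only numpy, scipy, OpenCV 4.12 (cv2) and the standard library are available. Lean on these libraries where they do the work, as an engineer would, in place of code of your own. Each camera call takes 0.05 s, during which the arm holds its last target. There are 200 camera calls.

## Task

Take the sprung tongs from their stand, squeeze them to pick the small battery cell up out of the dish without touching the cell with your fingers, and set it upright in the round well of the battery tester. Still with the tongs, press the cell down until its stiff sliding contact is fully down against its stop, and keep it there a moment with a firm 10 to 20 N, never over 22 N; then let go of the cell and put the tongs back upright in their stand, leaving everything else on the shelf alone.

Things in the scene. Friction and masses are not known exactly. Their poses are not given: they have to be found in the camera images.
- tongs: Parallel-jaw sprung tongs, steel with black plastic grips, 80 g, 116 mm tall, standing jaws down in the stand. Origin: midway between the jaws at their lower end; z up towards the bow, y the line along which the jaws close. Spring 4 N per side when free, growing 0.5 N per mm of each side's travel (12 mm at most).
- tongs_grip (a point): Where to hold the tongs: their middle, 80 mm above the origin. The flat outer grip faces (18 mm wide in x, from 24 mm below to 24 mm above here) are 62 mm apart when free. Jaws move 1:1 with the grips, parallel: 42 mm over the grips just clamps the cell; at 56 mm the tongs hang safely in a gripper, jaws 7 mm clear of the cell each side.
- tongs_lip (a point): Middle of the tongs 10 mm above their origin, at the underside of the lips. Below it each jaw is a V 10 mm high that centres the cell (outside of the jaws 50 mm in y when free, 20 mm in x); when closed, the lips reach over the cell's top edge and push it down. The cell may slide up in the jaws until it meets the lips.
- stand: White ceramic tongs stand, an open box 40 x 72 x 45 mm (x, y, z), walls and floor 4 mm; fixed. Origin: centre of the underside. The tongs stand in its middle, on the floor, with their y axis along its y axis.
- cell: Small bare-metal battery cell, a cylinder 17 mm in diameter and 34 mm tall with a small nub on top, about 20 g, standing in the dish. Origin: centre of its lower end, z up along it.
- dish: Square terracotta dish 95 x 95 x 18 mm, wall and floor 5 mm thick; fixed. Origin: centre of the underside.
- tester: Battery tester, black plastic block 76 x 62 x 44 mm (x, y, z) with a pale gauge window and one round well; fixed. Origin: centre of the underside; the well is 14 mm from it towards +x. Fully home, 12 to 22 mm of the cell stands out of the top.
- well_mouth (a point): Centre of the well at its mouth, on the tester's top face, 44 mm above the shelf. The well is 19 mm in diameter with a 2 mm chamfer. Its floor is a brass contact (contact_c0 in the rules), at first 6 to 18 mm down, that slides down 4 to 6 mm under a push of 5 N to a hard stop and stays there. How deep the stop lies differs each time (12 to 22 mm below the mouth) and cannot be seen: feel for it.
- pig: White ceramic pig money box, 86 x 125 x 108 mm. Bystander, loose. Origin: centre of the underside.
- photo_cube: Brushed steel photo cube, 60 mm. Bystander, loose. Origin: centre of the underside.
- paperweight: Glass paperweight dome, 66 mm across, 35 mm high. Bystander, loose. Origin: centre of the underside.
- candle: Amber glass candle jar, 60 mm across, 45 mm high. Bystander, loose. Origin: centre of the underside.
- card_box: Flat cardboard box, 65 x 92 x 22 mm. Bystander, loose. Origin: centre of the underside.
- plant_pot: Small terracotta pot, 68 mm across, 50 mm high. Bystander, loose. Origin: centre of the underside.
- lamp_base: White plastic lamp base with a rocker switch, 140 mm across, with a round bulb, 150 mm tall, at the left end; fixed, bystander. Origin: centre of the underside.
There are look-alikes about, which are no part of the job. There is more than one size of the tongs; the job needs the middle-sized.

How it is judged (in metres and radians):
On the way, in this order (a step that is already met when the one before it is completed fails the run):
1. the cell is lifted out of the dish, squeezed in the held tongs (contact force between tongs and cell above 1 N and contact force between the fingers and tongs above 1 N and z of cell in the frame of dish above 0.03 m), for 0.2 s.
2. the tongs press the cell firmly (over 8 N) on the contact at its stop (horizontal distance between cell and well_mouth below 0.004 m and z of cell in the frame of tester below 0.0345 m and angle between cell's own z axis and vertical below 0.12 rad and contact force between tongs and cell above 5 N and contact force between cell and contact_c0 above 8 N), for 0.2 s.
At the end, for the whole second after the job is handed in: The cell stands upright (0.12 rad) in the well within 4 mm of its centre, resting on the contact, its foot under 34.5 mm above the tester's underside; the tongs stand in their stand (15 mm from its centre, under 12 mm above its underside, tilt under 0.2 rad); both at rest, apart (horizontal distance between cell and well_mouth below 0.004 m and z of cell in the frame of tester below 0.0345 m and angle between cell's own z axis and vertical below 0.12 rad and contact force between cell and contact_c0 above 0.02 N and horizontal distance between tongs and stand below 0.015 m and z of tongs in the frame of stand below 0.012 m and angle between tongs's own z axis and vertical below 0.2 rad and linear speed of each of cell, tongs below 0.02 m/s and contact force between tongs and cell below 0.2 N); the robot touches nothing.
It fails at once if the fingers touch the cell (contact force between the fingers and cell above 0.5 N).
It fails at once if the cell is pushed on the tester or its contact with more than 22 N (contact force between cell and tester above 22 N or contact force between cell and contact_c0 above 22 N).
It fails at once if a bystander is moved more than 15 mm (distance of any of pig, photo_cube, paperweight, candle, card_box, plant_pot from where it was at the start of the episode above 0.015 m).
It fails at once if the lamp is pushed harder than 5 N (contact force between anything else and lamp_base above 5 N).
It also fails if it takes over 66 s, if anything falls off the work surface, if the arm or the gripper's body presses on something with over 40 N, if the wrist force passes 120 N, or if a joint passes its speed limit or range.

## Working session

There is one attempt and no reset: what is moved stays moved. The work goes in short steps, Python scripts to look and compute and a tool call to move; the robot and the scene stay as the last step left them, time stands still between calls to the robot, and variables do not carry over. Pictures are saved under pics/ and viewed, at most 12 in all, crops included, and the job is handed in when it is done.

Besides the shell and the picture viewer there is one more tool, called as name([rows], argument=value, ...), one row to a line, values as JSON. servo_tool: Moves the arm, as the interface text tells. Its arguments: {"type":"object","properties":{"increments":{"type":"array","items":{"type":"array","items":{"type":"array","items":{"type":"number"}}}}},"required":["increments"]}

```bash
ls; mkdir -p pics; cat > h.py <<'E'
import numpy as np, cv2
from rig import state, capture, get_calibration, close_job
def save(n,f):
    im=capture(n); cv2.imwrite(f,im[:,:,::-1]); return im
def cam(n,s=None):
    c=get_calibration(n); f=200/np.tan(np.radians(c['vertical_fov'])/2)
    if 'R' in c:
        R=np.array(c['R']);t=np.array(c['t']); return f,c['cx'],c['cy'],R.T,-R.T@t
    H=np.array(c['hand_eye']); Rt=np.array(s['tool_rot']);p=np.array(s['position'])
    return f,c['cx'],c['cy'],Rt@H[:3,:3],Rt@H[:3,3]+p
def ray(C,u,v,z):
    f,cx,cy,R,o=C; d=R@np.array([(u-cx)/f,(v-cy)/f,1]); return o+d*(z-o[2])/d[2]
def proj(C,X):
    f,cx,cy,R,o=C; q=R.T@(np.array(X)-o); return [cx+f*q[0]/q[2],cy+f*q[1]/q[2]]
E
python3 - <<'E'
from h import *
s=state();print(s)
for n in('scene','side','wrist'):
    c=get_calibration(n);print(n,c)
a=save('scene','pics/scene0.png');b=save('side','pics/side0.png');w=save('wrist','pics/w0.png')
E
```

```text
pics
{'t': 0.0, 'joints': array([-72.80623493,  17.86016826,   0.80092224,  86.69204178,
        -0.25324806,  75.58243313,  -1.55683514]), 'dq': array([ 0.00832711,  0.03561235, -0.00051197,  0.11470578,  0.04652962,
        0.12113902, -0.04824148]), 'joint_torque': array([-1.21096891e-04, -3.79915059e+01,  1.45954136e-01, -2.30594158e+01,
        1.22049346e-02,  1.38050006e-02,  6.13277365e-06]), 'position': array([0.18407908, 0.51751791, 0.23022299]), 'tool_rot': array([[-9.42194670e-01,  3.35065221e-01, -7.08988591e-04],
       [ 3.35065963e-01,  9.42192085e-01, -2.20804139e-03],
       [-7.18344378e-05, -2.31796278e-03, -9.99997311e-01]]), 'force': array([ 0.33898017, -0.26607248,  0.21362   ]), 'torque': array([ 0.04980488,  0.0042699 , -0.03752935]), 'grip_force': 0.0, 'finger_gap': 0.08537488184645824}
scene {'vertical_fov': 56.35435371121251, 'cx': 322.9944789563075, 'cy': 200.118458992799, 'R': array([[ 0.20363884,  0.97904319, -0.00237835],
       [ 0.7945893 , -0.16669108, -0.58381669],
       [-0.57197821,  0.11699794, -0.81188202]]), 't': array([-0.1382921 , -0.46387721,  1.32722052])}
side {'vertical_fov': 55.1761375498875, 'cx': 321.5635320019826, 'cy': 206.4616718157337, 'R': array([[ 0.85119544, -0.52483771,  0.00341971],
       [-0.25917384, -0.42598281, -0.86681461],
       [ 0.45639374,  0.73694234, -0.49861883]]), 't': array([-0.53744952,  0.24169209,  0.69739024])}
wrist {'vertical_fov': 63.59676857202433, 'cx': 314.6149044946714, 'cy': 190.84620525843866, 'hand_eye': array([[ 8.14612549e-04, -9.58745344e-01, -2.84265197e-01,
         7.31244664e-02],
       [ 9.99999651e-01,  8.33818824e-04,  5.34442822e-05,
         3.33162582e-04],
       [ 1.85786215e-04, -2.84265141e-01,  9.58745688e-01,
        -1.42198266e-01],
       [ 0.00000000e+00,  0.00000000e+00,  0.00000000e+00,
         1.00000000e+00]])}
```

View pics/scene0.png

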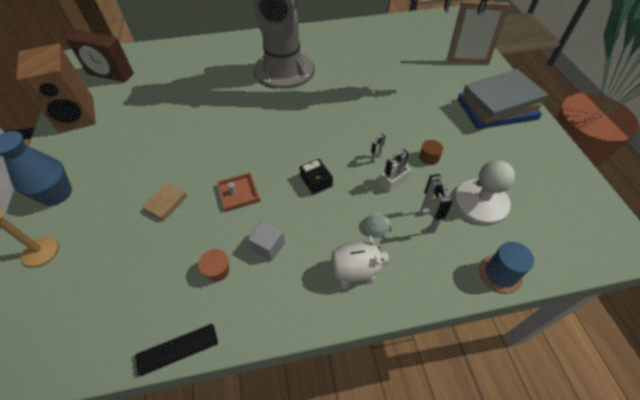

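View pics/side0.png

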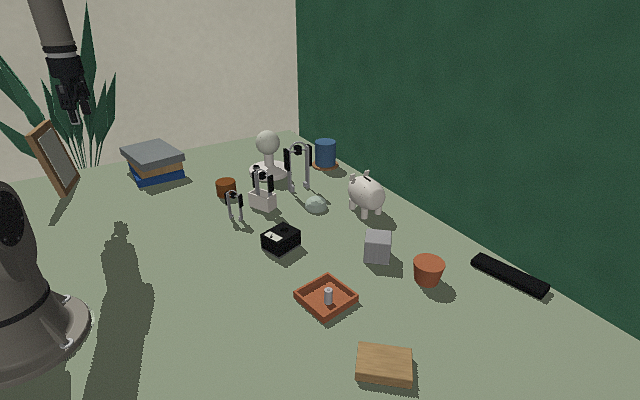

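Scene: the three tongs are small at (376,148), middle in the white stand at (396,170) and large at (437,203). The tester is at (316,176), and the dish at (238,191) with the cell at (231,188). By the description I choose the pair in the stand, and I'll check it in one close crop.

```bash
python3 - <<'E'
import cv2,numpy as np
a=cv2.imread('pics/scene0.png');b=cv2.imread('pics/side0.png')
A=cv2.resize(a[120:240,210:460],None,fx=3.2,fy=3.2,interpolation=cv2.INTER_CUBIC)[:300]
A=cv2.resize(a[130:220,210:450],(800,300),interpolation=cv2.INTER_CUBIC)
B=cv2.resize(b[150:270,180:350],(425,300),interpolation=cv2.INTER_CUBIC)
B2=cv2.resize(b[265:325,285:370],(375,300),interpolation=cv2.INTER_CUBIC)
cv2.imwrite('pics/crop1.png',np.vstack([A,np.hstack([B,B2])]))
E
```

```text
(no output)
```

View pics/crop1.png

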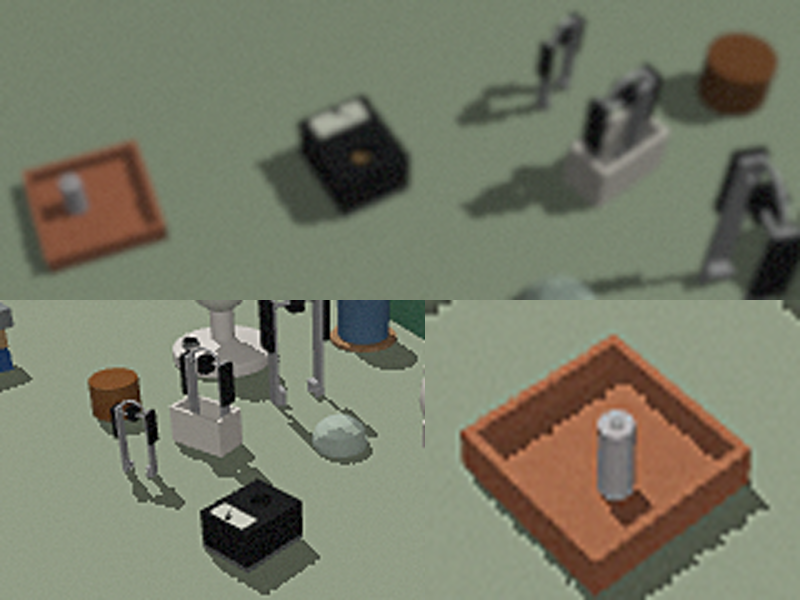

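Crop: the scene view shows the well at about (318.3,177.1) and the gauge at (311.4,165.1), with the middle tongs' grips at (389,167) and (405,157). The pair in the stand is medium-sized between the small and large ones, so the choice is confirmed.

```bash
python3 - <<'E'
from h import *
S=cam('scene');D=cam('side')
p=lambda n,x:print(n,np.round(x,4))
A=lambda x,y:(210+x*.3-.35,130+y*.3-.35); B=lambda x,y:(180+x*.4-.3,150+(y-300)*.4-.3); 
def B2(x,y): return (285+(x-425)*85/375-.4,265+(y-300)*.2-.4)
p('well S',ray(S,*A(361,157),.036)); p('window S',ray(S,*A(338,117),.044)); p('window D',ray(D,*B(233,515),.044))
for q in[(202,515),(260,482),(302,512),(246,545)]: p('tester topc D',ray(D,*B(*q),.044))
p('cell top S',ray(S,*A(70,178),.039)); p('cell top D',ray(D,*B2(618,417),.039)); p('cell foot D',ray(D,*B2(617,494),.005))
for q in[(461,435),(614,338),(750,452),(597,560)]: p('dish rim D',ray(D,*B2(*q),.018))
for q in[(175,403),(242,430)]: p('stand topc D',ray(D,*B(*q),.045))
for q in[(172,432),(236,455),(242,447)]: p('stand bot D',ray(D,*B(*q),.0))
for q in[(568,155),(600,168),(668,128)]: p('stand topc S',ray(S,*A(*q),.045))
def tri(a,b):
    M=[];v=[]
    for C,(u,w) in((S,a),(D,b)):
        f,cx,cy,R,o=C;d=R@np.array([(u-cx)/f,(w-cy)/f,1]);d/=np.linalg.norm(d);P=np.eye(3)-np.outer(d,d);M.append(P);v.append(P@o)
    x=np.linalg.lstsq(np.vstack(M),np.hstack(v),rcond=None)[0];return x
p('bow tri',tri(A(632,95),B(205,362)))
p('bow S',ray(S,*A(632,95),.105));p('bow D',ray(D,*B(205,362),.105))
p('grip1 S',ray(S,*A(597,125),.084));p('grip2 S',ray(S,*A(650,90),.084))
p('grip D1',ray(D,*B(186,372),.084));p('grip D2',ray(D,*B(226,384),.084))
E
```

```text
well S [0.5354 0.0163 0.036 ]
window S [0.497 0.005 0.044]
window D [0.501  0.0096 0.044 ]
tester topc D [0.4759 0.025  0.044 ]
tester topc D [0.5495 0.0489 0.044 ]
tester topc D [ 0.5596 -0.0201  0.044 ]
tester topc D [ 0.4903 -0.0404  0.044 ]
cell top S [ 0.5117 -0.2122  0.039 ]
cell top D [ 0.5187 -0.2082  0.039 ]
cell foot D [ 0.5146 -0.2146  0.005 ]
dish rim D [ 0.4636 -0.1598  0.018 ]
dish rim D [ 0.557  -0.1451  0.018 ]
dish rim D [ 0.572  -0.2377  0.018 ]
dish rim D [ 0.4813 -0.2507  0.018 ]
stand topc D [0.5421 0.2517 0.045 ]
stand topc D [0.5803 0.1535 0.045 ]
stand bot D [0.54   0.2665 0.    ]
stand bot D [0.5819 0.1782 0.    ]
stand bot D [0.5957 0.1911 0.    ]
stand topc S [0.5742 0.1753 0.045 ]
stand topc S [0.592 0.196 0.045]
stand topc S [0.5638 0.262  0.045 ]
bow tri [0.5709 0.2199 0.1024]
bow S [0.5738 0.2181 0.105 ]
bow D [0.5688 0.2162 0.105 ]
grip1 S [0.5802 0.1916 0.084 ]
grip2 S [0.5543 0.2429 0.084 ]
grip D1 [0.5564 0.2449 0.084 ]
grip D2 [0.5822 0.1933 0.084 ]
```

```bash
cat >> h.py <<'E'
from scipy.spatial.transform import Rotation as Ro
def plan(p,ydeg,n,s=None):
    """rows (cm, rad) from the present pose to a tool-down pose at p with tool y at ydeg"""
    s=s or state(); R=np.array(s['tool_rot']);x=np.array(s['position'])
    a=np.radians(ydeg);y=np.array([np.cos(a),np.sin(a),0]);z=np.array([0,0,-1.]);T=np.c_[np.cross(y,z),y,z]
    w=Ro.from_matrix(R.T@T).as_rotvec()/n; d=(np.array(p)-x)/n*100
    print('now',np.round(x,4),'y',round(np.degrees(np.arctan2(R[1,1],R[0,1])),2),'j7',state()['joints'][6].round(1))
    for i in range(n):
        print(np.round(R.T@d,2).tolist(),np.round(w,3).tolist()); R=R@Ro.from_rotvec(w).as_matrix()
E
python3 -c "
from h import *
plan([.568,.218,.23],115,14)"
```

```text
now [0.1841 0.5177 0.2305] y 70.42 j7 -1.6
[-3.3, -1.1, 0.01] [-0.0, -0.0, -0.056]
[-3.23, -1.28, 0.01] [-0.0, -0.0, -0.056]
[-3.16, -1.46, 0.01] [-0.0, -0.0, -0.056]
[-3.07, -1.63, 0.01] [-0.0, -0.0, -0.056]
[-2.98, -1.8, 0.01] [-0.0, -0.0, -0.056]
[-2.87, -1.96, 0.01] [-0.0, -0.0, -0.056]
[-2.76, -2.12, 0.01] [-0.0, -0.0, -0.056]
[-2.64, -2.27, 0.01] [-0.0, -0.0, -0.056]
[-2.51, -2.41, 0.0] [-0.0, -0.0, -0.056]
[-2.37, -2.55, 0.0] [-0.0, -0.0, -0.056]
[-2.22, -2.67, 0.0] [-0.0, -0.0, -0.056]
[-2.07, -2.79, 0.0] [-0.0, -0.0, -0.056]
[-1.91, -2.9, 0.0] [-0.0, -0.0, -0.056]
[-1.75, -3.01, 0.0] [-0.0, -0.0, -0.056]
```

servo_tool([
  [[-3.3, -1.1, 0, 0, 0, -0.056, 8.5], [-3.2, -1.3, 0, 0, 0, -0.056, 8.5], [-3.2, -1.5, 0, 0, 0, -0.056, 8.5], [-3.1, -1.6, 0, 0, 0, -0.056, 8.5], [-3, -1.8, 0, 0, 0, -0.056, 8.5], [-2.9, -2, 0, 0, 0, -0.056, 8.5], [-2.8, -2.1, 0, 0, 0, -0.056, 8.5], [-2.6, -2.3, 0, 0, 0, -0.056, 8.5]],
])

```text
t: 0.95
position: [0.4056, 0.3451, 0.231]
tool_rot: [[-0.994, -0.108, -0.0], [-0.108, 0.994, -0.0], [0.0, -0.0, -1.0]]
force: [0.9, -1.3, -0.2]
finger_gap: 0.0851
grip_force: 0.0
```

servo_tool([
  [[-2.5, -2.4, 0, 0, 0, -0.056, 8.5], [-2.4, -2.5, 0, 0, 0, -0.056, 8.5], [-2.2, -2.7, 0, 0, 0, -0.056, 8.5], [-2.1, -2.8, 0, 0, 0, -0.056, 8.5], [-1.9, -2.9, 0, 0, 0, -0.056, 8.5], [-1.7, -3, 0, 0, 0, -0.056, 8.5], [0, 0, 0, 0, 0, 0, 8.5], [0, 0, 0, 0, 0, 0, 8.5]],
])

```text
t: 1.75
position: [0.5696, 0.2177, 0.2305]
tool_rot: [[-0.905, -0.425, -0.001], [-0.425, 0.905, -0.0], [0.002, 0.0, -1.0]]
force: [-0.6, 0.0, 0.1]
finger_gap: 0.0848
grip_force: 0.0
```

```bash
python3 - <<'E'
from h import *
s=state();print(s['t'],s['position'],s['joints'].round(1),s['force'])
W=cam('wrist',s); w=save('wrist','pics/w1.png')
print(proj(W,[.568,.218,.12]),proj(W,[.568,.218,.108]),proj(W,[.568,.218,.045]))
E
```

```text
1.75 [0.56956904 0.21768426 0.23051919] [-28.3  25.1   8.7  76.7  -3.7  78.6  95.5] [-0.57809723  0.00869447  0.13509757]
[np.float64(314.74067710907036), np.float64(186.89192651460522)] [np.float64(314.73346712653176), np.float64(183.06566791698532)] [np.float64(314.70375382802735), np.float64(167.29714652915033)]
```

View pics/w1.png

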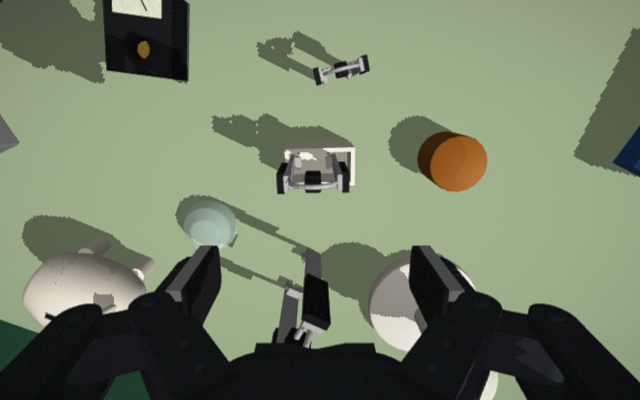

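Wrist view: the middle tongs' bow is at (313,181), with grips at (282,178) and (345,178), inside the stand rim (284–354,147). Small tongs are at (341,69), large at (310,300), and the well at (144,49). I'll refine yaw and centre from the masks.

```bash
python3 - <<'E'
from h import *
s=state();W=cam('wrist',s)
im=cv2.imread('pics/w1.png').astype(int)
m=np.zeros(im.shape[:2],np.uint8); sub=im[140:200,270:360]
dark=(sub.max(2)<40).astype(np.uint8)
n,l,st,ce=cv2.connectedComponentsWithStats(dark)
for i in range(1,n):
    if st[i,4]>30: print('dark',st[i]+[270,140,0,0,0],ce[i]+[270,140])
wh=(sub.min(2)>165)
pts=[]
for c in range(288,350):
    r=np.where(wh[:,c-270])[0]
    if len(r): pts.append((c,r[0]+140))
print(pts[::6]); k=np.polyfit(*np.array(pts).T,1);print('slope deg',np.degrees(np.arctan(k[0])))
for u in(284,354): print(ray(W,u,np.polyval(k,u),.045))
print('bow',ray(W,313,181,.116))
# tester seen from here
t=(im[:,:,2]>120)&(im[:,:,0]<60)&(im[:,:,1]>60); t[:,250:]=0; t[120:]=0
v,u=np.where(t);print('well px',u.mean(),v.mean(),len(u),ray(W,u.mean(),v.mean(),.036))
wp=(im.min(2)>190);wp[40:]=0;wp[:,:90]=0;wp[:,200:]=0
v,u=np.where(wp);print('window',u.min(),u.max(),v.max(),ray(W,u.mean(),v.max(),.044))
E
```

```text
dark [277 163  11  30 168] [280.76190476 176.63095238]
dark [339 162  10  30 161] [344.63975155 175.30434783]
dark [305 171  16  13 195] [312.52820513 177.17435897]
[(288, np.int64(151)), (297, np.int64(158)), (303, np.int64(152)), (309, np.int64(153)), (315, np.int64(158)), (321, np.int64(186)), (327, np.int64(148)), (333, np.int64(148)), (339, np.int64(148)), (345, np.int64(148))]
slope deg -11.988385638220628
[0.57679046 0.18930302 0.045     ]
[0.5320703  0.24761146 0.045     ]
bow [0.564254   0.21682419 0.116     ]
well px 143.82558139534885 49.36046511627907 86 [0.53465581 0.02214217 0.036     ]
window 112 160 17 [0.50970968 0.01318461 0.044     ]
```

```bash
python3 - <<'E'
from h import *
S=cam('scene');D=cam('side')
for q in((425,211),(434,231)): print('big foot S',ray(S,*q,0))
for q in((292,188),(307,191)): print('big foot D',ray(D,*q,0))
plan([.566,.216,.15],116.3,4)
E
```

```text
big foot S [ 6.76474330e-01  2.71820870e-01 -1.11022302e-16]
big foot S [0.73839194 0.27213276 0.        ]
big foot D [0.69494511 0.28305637 0.        ]
big foot D [0.72562983 0.24021623 0.        ]
now [0.5687 0.2193 0.2307] y 115.34 j7 95.5
[0.09, -0.05, 2.02] [0.0, -0.0, -0.004]
[0.1, -0.05, 2.02] [0.0, -0.0, -0.004]
[0.1, -0.05, 2.02] [0.0, -0.0, -0.004]
[0.1, -0.05, 2.02] [0.0, -0.0, -0.004]
```

servo_tool([
  [[0.1, -0.05, 2, 0, 0, -0.004, 8.5], [0.1, -0.05, 2, 0, 0, -0.004, 8.5], [0.1, -0.05, 2, 0, 0, -0.004, 8.5], [0.1, -0.05, 2, 0, 0, -0.004, 8.5], [0, 0, 0, 0, 0, 0, 8.5], [0, 0, 0, 0, 0, 0, 8.5]],
])

```text
t: 2.4
position: [0.5657, 0.2167, 0.1516]
tool_rot: [[-0.896, -0.444, -0.001], [-0.444, 0.896, 0.001], [0.0, 0.001, -1.0]]
force: [1.1, 0.4, 1.1]
finger_gap: 0.0847
grip_force: 0.0
```

```bash
python3 - <<'E'
from h import *
s=state();W=cam('wrist',s); w=save('wrist','pics/w2.png')
print(s['position'],proj(W,[.566,.216,.116]),proj(W,[.566,.216,.084]),proj(W,[.566,.216,.045]))
cv2.imwrite('pics/w2c.png',cv2.resize(w[100:330,180:450,::-1],None,fx=2.4,fy=2.4))
E
```

```text
[0.56572283 0.21674678 0.15156202] [np.float64(311.80177495263723), np.float64(223.04383790936924)] [np.float64(312.15152801066705), np.float64(205.3728169947699)] [np.float64(312.46580223977577), np.float64(189.4943383138868)]
```

View pics/w2c.png

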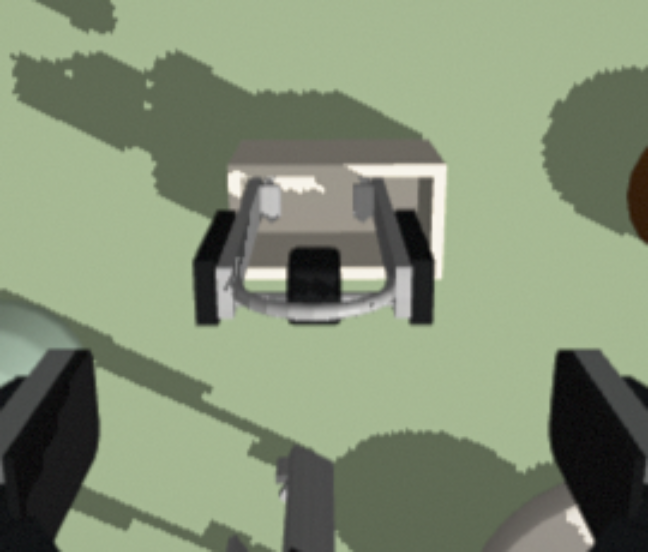

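Crop: the grip outer faces are at px 261 and 360 (mid 310.8) and yaw is aligned. The stand rim mid is at px (320,192), so the tongs stand about 6 mm off its middle in y: stand ≈ (.564,.221), tongs ≈ (.567,.216).

```bash
python3 -c "
from h import *
plan([.567,.216,.060],116.3,5)"
```

```text
now [0.5666 0.2167 0.1525] y 116.35 j7 96.9
[0.0, -0.02, 1.85] [0.0, 0.0, 0.0]
[0.0, -0.02, 1.85] [0.0, 0.0, 0.0]
[0.0, -0.02, 1.85] [0.0, 0.0, 0.0]
[0.0, -0.02, 1.85] [0.0, 0.0, 0.0]
[0.0, -0.02, 1.85] [0.0, 0.0, 0.0]
```

servo_tool([
  [[0, 0, 1.8, 0, 0, 0, 8.5], [0, 0, 1.9, 0, 0, 0, 8.5], [0, 0, 1.9, 0, 0, 0, 8.5], [0, -0.1, 1.9, 0, 0, 0, 8.5], [0, 0, 1.8, 0, 0, 0, 8.5], [0, 0, 0, 0, 0, 0, 8.5]],
])

```text
t: 3.05
position: [0.5658, 0.2144, 0.0572]
tool_rot: [[-0.897, -0.443, -0.003], [-0.443, 0.897, -0.001], [0.003, 0.001, -1.0]]
force: [0.2, 0.3, 1.4]
finger_gap: 0.0855
grip_force: 0.0
```

servo_tool([
  [[0, 0, 0, 0, 0, 0, 7.2], [0, 0, 0, 0, 0, 0, 6.4], [0, 0, 0, 0, 0, 0, 6.0], [0, 0, 0, 0, 0, 0, 5.6], [0, 0, 0, 0, 0, 0, 5.6], [0, 0, 0, 0, 0, 0, 5.6], [0, 0, 0, 0, 0, 0, 5.6], [0, 0, 0, 0, 0, 0, 5.6]],
])

```text
t: 3.85
position: [0.569, 0.2152, 0.0611]
tool_rot: [[-0.897, -0.442, 0.005], [-0.442, 0.897, 0.002], [-0.005, -0.0, -1.0]]
force: [-0.7, 0.1, 5.6]
finger_gap: 0.0563
grip_force: 7.0
```

servo_tool([
  [[0, 0, -0.5, 0, 0, 0, 5.6], [0, 0, -1, 0, 0, 0, 5.6], [0, 0, -2, 0, 0, 0, 5.6], [0, 0, -2.5, 0, 0, 0, 5.6], [0, 0, -3, 0, 0, 0, 5.6], [0, 0, 0, 0, 0, 0, 5.6], [0, 0, 0, 0, 0, 0, 5.6]],
])

```text
t: 4.55
position: [0.5675, 0.2145, 0.1494]
tool_rot: [[-0.897, -0.442, 0.002], [-0.442, 0.897, 0.001], [-0.002, -0.0, -1.0]]
force: [-0.5, 0.3, -1.1]
finger_gap: 0.056
grip_force: 5.4
```

```bash
python3 - <<'E'
from h import *
s=state();print(s['position'],s['force'],s['finger_gap'],s['grip_force'])
# target: cell point placed ahead of the camera: TCP shifted so the cell is seen clear of the tongs
plan([.515,-.211,.17],90,14)
print(proj(cam('wrist',s),s['position']+np.array([0,0,-.057])))
E
```

```text
[0.56753488 0.21449918 0.14940226] [-0.50985471  0.31253844 -1.1006916 ] 0.05601279821903564 5.382329598069191
now [0.5675 0.2145 0.1494] y 116.26 j7 97.1
[1.68, -2.56, -0.15] [0.0, 0.0, 0.033]
[1.6, -2.61, -0.15] [0.0, 0.0, 0.033]
[1.51, -2.66, -0.15] [0.0, 0.0, 0.033]
[1.42, -2.71, -0.15] [0.0, 0.0, 0.033]
[1.33, -2.76, -0.15] [0.0, 0.0, 0.033]
[1.24, -2.8, -0.15] [0.0, 0.0, 0.033]
[1.15, -2.84, -0.15] [0.0, 0.0, 0.033]
[1.06, -2.87, -0.15] [0.0, 0.0, 0.033]
[0.96, -2.91, -0.15] [0.0, 0.0, 0.033]
[0.87, -2.94, -0.15] [0.0, 0.0, 0.033]
[0.77, -2.96, -0.15] [0.0, 0.0, 0.033]
[0.67, -2.99, -0.15] [0.0, 0.0, 0.033]
[0.57, -3.01, -0.15] [0.0, 0.0, 0.033]
[0.47, -3.03, -0.15] [0.0, 0.0, 0.033]
[np.float64(313.34323739509955), np.float64(210.5672992804707)]
```

servo_tool([
  [[1.7, -2.6, -0.15, 0, 0, 0.033, 5.6], [1.6, -2.6, -0.15, 0, 0, 0.033, 5.6], [1.5, -2.7, -0.15, 0, 0, 0.033, 5.6], [1.4, -2.7, -0.15, 0, 0, 0.033, 5.6], [1.3, -2.8, -0.15, 0, 0, 0.033, 5.6], [1.2, -2.8, -0.15, 0, 0, 0.033, 5.6], [1.15, -2.8, -0.15, 0, 0, 0.033, 5.6], [1.1, -2.9, -0.15, 0, 0, 0.033, 5.6]],
])

```text
t: 5.35
position: [0.5359, -0.0303, 0.1587]
tool_rot: [[-0.981, -0.192, -0.003], [-0.192, 0.981, 0.0], [0.003, 0.001, -1.0]]
force: [-0.5, 0.7, -0.7]
finger_gap: 0.0561
grip_force: 5.4
```

servo_tool([
  [[1, -2.9, -0.15, 0, 0, 0.033, 5.6], [0.9, -2.9, -0.15, 0, 0, 0.033, 5.6], [0.8, -3, -0.15, 0, 0, 0.033, 5.6], [0.7, -3, -0.15, 0, 0, 0.033, 5.6], [0.6, -3, -0.15, 0, 0, 0.033, 5.6], [0.5, -3, -0.15, 0, 0, 0.033, 5.6], [0, 0, 0, 0, 0, 0, 5.6], [0, 0, 0, 0, 0, 0, 5.6]],
])

```text
t: 6.15
position: [0.5113, -0.212, 0.168]
tool_rot: [[-1.0, 0.006, -0.003], [0.006, 1.0, 0.001], [0.003, 0.001, -1.0]]
force: [-0.2, 0.5, -1.0]
finger_gap: 0.0563
grip_force: 5.4
```

```bash
python3 - <<'E'
from h import *
s=state();W=cam('wrist',s); w=save('wrist','pics/w3.png')
print(s['position'],s['joints'].round(1),s['force'],s['finger_gap'],proj(W,[.515,-.211,.039]),proj(W,s['position']+np.array([0,0,-.057])),proj(W,s['position']+np.array([0,0,-.047])))
cv2.imwrite('pics/w3c.png',cv2.resize(w[80:330,180:450,::-1],None,fx=2.4,fy=2.4))
E
```

```text
[ 0.51130564 -0.21198806  0.16795143] [  3.9  21.5  22.6  92.3  -8.7  68.1 118. ] [-0.24583332  0.52313875 -1.00642172] 0.05630149128779031 [np.float64(314.92855292251636), np.float64(187.15667181017795)] [np.float64(313.6021866693235), np.float64(211.4072724324127)] [np.float64(313.56936693145826), np.float64(216.87622424757316)]
```

View pics/w3c.png

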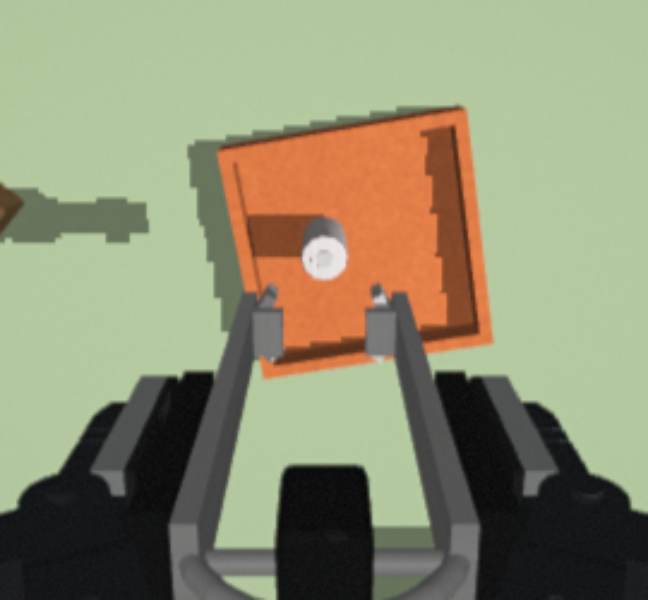

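Crop: the cell top is at px (315,187), matching the prediction of (314.9,187.2), so the cell is at (.515,-.211). The jaws' mid is at px (315.2,214), so the tongs sit about 1 mm towards +y from the TCP.

```bash
python3 -c "
from h import *
plan([.515,-.212,.090],90,5)"
```

```text
now [ 0.5119 -0.2104  0.168 ] y 89.8 j7 118.0
[-0.06, -0.03, 1.56] [0.0, -0.0, -0.001]
[-0.06, -0.03, 1.56] [0.0, -0.0, -0.001]
[-0.06, -0.03, 1.56] [0.0, -0.0, -0.001]
[-0.06, -0.03, 1.56] [0.0, -0.0, -0.001]
[-0.06, -0.03, 1.56] [0.0, -0.0, -0.001]
```

servo_tool([
  [[-0.1, 0, 2, 0, 0, 0, 5.6], [-0.1, -0.1, 2, 0, 0, 0, 5.6], [-0.1, 0, 2, 0, 0, 0, 5.6], [0, 0, 1, 0, 0, 0, 5.6], [0, 0, 0.8, 0, 0, 0, 5.6], [0, 0, 0, 0, 0, 0, 5.6], [0, 0, 0, 0, 0, 0, 5.6]],
])

```text
t: 6.9
position: [0.5161, -0.2125, 0.0919]
tool_rot: [[-1.0, 0.003, 0.001], [0.003, 1.0, -0.0], [-0.001, -0.0, -1.0]]
force: [0.3, -0.6, -0.0]
finger_gap: 0.0562
grip_force: 5.4
```

```bash
python3 - <<'E'
from h import *
for i in range(3):
    s=state();print(s['position'].round(4),s['force'].round(2),s['finger_gap']); W=cam('wrist',s); w=save('wrist','pics/w4.png')
print(proj(W,s['position']+np.array([0,.001,-.057])),proj(W,s['position']+np.array([0,.001,-.047])),proj(W,[.515,-.211,.039]))
cv2.imwrite('pics/w4c.png',cv2.resize(w[130:280,220:410,::-1],None,fx=4,fy=4))
E
```

```text
[ 0.5161 -0.2125  0.0919] [ 0.29 -0.62 -0.03] 0.05622881134930009
[ 0.5163 -0.2127  0.0922] [-0.02 -0.24  0.16] 0.05595783915447795
[ 0.5164 -0.2129  0.0923] [ 0.07  0.79 -0.92] 0.05616082245232966
[np.float64(315.27227154199187), np.float64(211.01511663915244)] [np.float64(315.29094741415815), np.float64(216.538201101284)] [np.float64(316.6213520565318), np.float64(210.96091382890748)]
```

View pics/w4c.png

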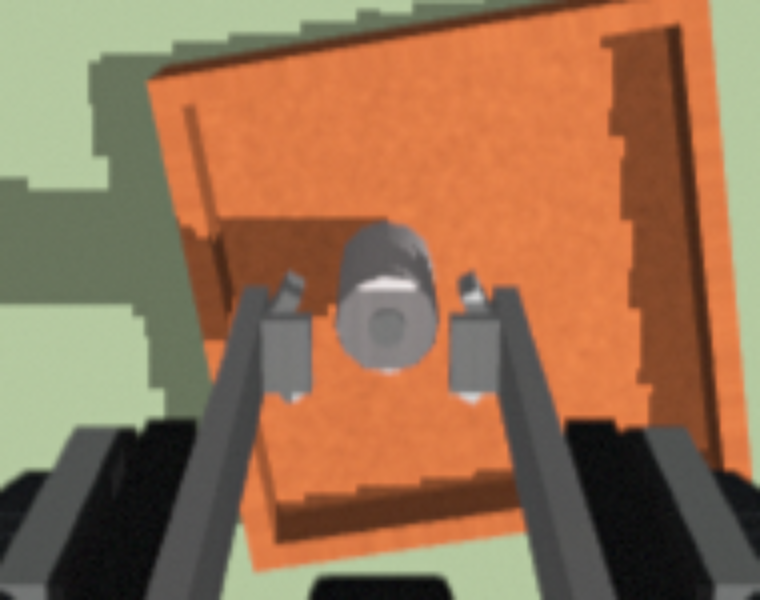

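Crop: the cell top is at px (316.5,210.5) between the jaws (mid about 315,213.5). I'll shift tool x by +1.5 mm, y by +1 mm and go down 2 mm, then squeeze.

servo_tool([
  [[0.15, 0.1, 0.2, 0, 0, 0, 5.6], [0, 0, 0, 0, 0, 0, 5.6], [0, 0, 0, 0, 0, 0, 5.0], [0, 0, 0, 0, 0, 0, 4.6], [0, 0, 0, 0, 0, 0, 4.3], [0, 0, 0, 0, 0, 0, 4.1], [0, 0, 0, 0, 0, 0, 4.1], [0, 0, 0, 0, 0, 0, 4.1]],
])

```text
t: 7.85
position: [0.5142, -0.2116, 0.0893]
tool_rot: [[-1.0, 0.004, 0.0], [0.004, 1.0, -0.0], [-0.0, -0.0, -1.0]]
force: [-0.1, -0.2, 0.2]
finger_gap: 0.041
grip_force: 10.8
```

servo_tool([
  [[0, 0, 0, 0, 0, 0, 3.9], [0, 0, 0, 0, 0, 0, 3.7], [0, 0, 0, 0, 0, 0, 3.7], [0, 0, 0, 0, 0, 0, 3.7]],
])

```text
t: 8.25
position: [0.5144, -0.2117, 0.0897]
tool_rot: [[-1.0, 0.004, 0.001], [0.004, 1.0, -0.0], [-0.001, -0.0, -1.0]]
force: [0.8, 0.9, 2.7]
finger_gap: 0.0381
grip_force: 47.7
```

```bash
python3 - <<'E'
from h import *
w=save('wrist','pics/w5.png');b=save('side','pics/side5.png');D=cam('side')
print(proj(D,[.515,-.211,.039]))
A=cv2.resize(w[130:280,220:410,::-1],(570,450),interpolation=cv2.INTER_CUBIC)
u,v=map(int,proj(D,[.515,-.211,.039])); B=cv2.resize(b[v-45:v+30,u-19:u+19,::-1],(228,450),interpolation=cv2.INTER_CUBIC)
cv2.imwrite('pics/w5c.png',np.hstack([A,B]))
E
```

```text
[np.float64(327.5211188409661), np.float64(289.4791015005874)]
```

View pics/w5c.png

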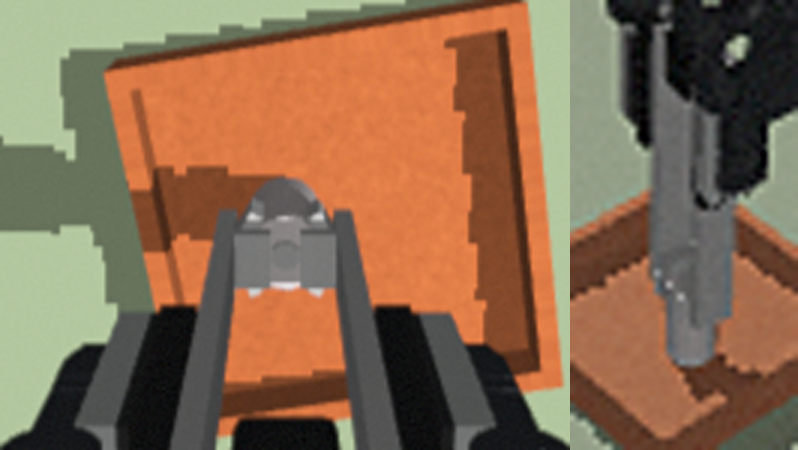

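Crop: the cell is in the V between the jaws with the lips over its top edge (nub at crop (285,258)), and its foot is visible below in the side view. I'll lift and check.

servo_tool([
  [[0, 0, -0.5, 0, 0, 0, 3.7], [0, 0, -1, 0, 0, 0, 3.7], [0, 0, -1.5, 0, 0, 0, 3.7], [0, 0, -2, 0, 0, 0, 3.7], [0, 0, -2, 0, 0, 0, 3.7], [0, 0, -1, 0, 0, 0, 3.7], [0, 0, 0, 0, 0, 0, 3.7], [0, 0, 0, 0, 0, 0, 3.7]],
])

```text
t: 9.15
position: [0.5137, -0.2113, 0.1688]
tool_rot: [[-1.0, 0.004, -0.001], [0.004, 1.0, 0.0], [0.001, 0.0, -1.0]]
force: [0.1, -0.0, -1.3]
finger_gap: 0.0381
grip_force: 48.4
```

```bash
python3 - <<'E'
from h import *
s=state();W=cam('wrist',s);w=save('wrist','pics/w6.png');b=save('side','pics/side6.png');D=cam('side')
print(s['position'].round(4),s['finger_gap'],s['grip_force'],s['force'].round(1))
q=proj(W,[.515,-.211,.039]);print(q,w[int(q[1])-12:int(q[1])+14:4,int(q[0])].tolist())
q=proj(D,[.5144,-.2105,s['position'][2]-.0595]);u,v=map(int,q);print(q)
A=cv2.resize(w[130:280,220:410,::-1],(570,450),interpolation=cv2.INTER_CUBIC)
B=cv2.resize(b[v-45:v+30,u-19:u+19,::-1],(228,450),interpolation=cv2.INTER_CUBIC)
cv2.imwrite('pics/w6c.png',np.hstack([A,B]))
plan([.5335,.018,.170],100,10)
E
```

```text
[ 0.5137 -0.2113  0.1688] 0.03809001929013069 48.42207670211792 [ 0.1 -0.  -1.3]
[np.float64(314.228081255496), np.float64(184.07083687533833)] [[220, 123, 72], [221, 122, 69], [221, 122, 69], [225, 124, 70], [191, 115, 78], [94, 90, 91], [95, 91, 91]]
[np.float64(327.526890241972), np.float64(261.20281565319203)]
now [ 0.5132 -0.2111  0.168 ] y 89.79 j7 118.0
[-0.19, 2.29, -0.02] [0.0, -0.0, -0.018]
[-0.24, 2.29, -0.02] [0.0, -0.0, -0.018]
[-0.28, 2.28, -0.02] [0.0, -0.0, -0.018]
[-0.32, 2.28, -0.02] [0.0, -0.0, -0.018]
[-0.36, 2.27, -0.02] [0.0, -0.0, -0.018]
[-0.4, 2.27, -0.02] [0.0, -0.0, -0.018]
[-0.44, 2.26, -0.02] [0.0, -0.0, -0.018]
[-0.48, 2.25, -0.02] [0.0, -0.0, -0.018]
[-0.52, 2.24, -0.02] [0.0, -0.0, -0.018]
[-0.56, 2.23, -0.02] [0.0, -0.0, -0.018]
```

View pics/w6c.png

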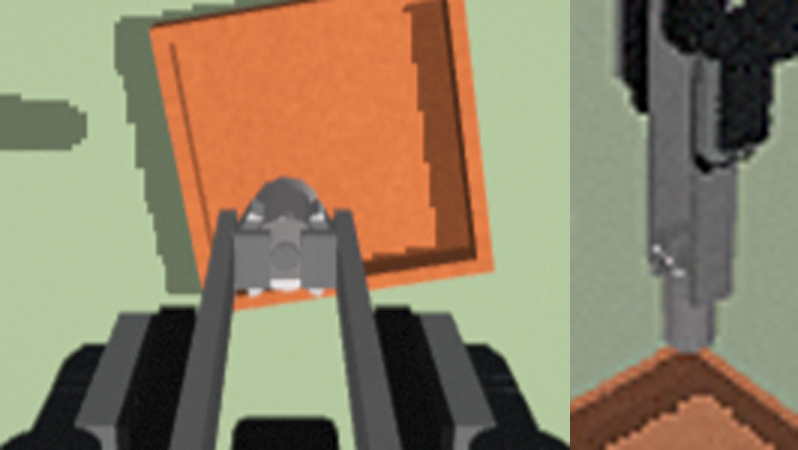

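The cell is held upright and the dish is empty. Next I hover by the well, offset 2 cm in +x so the well is seen clear of the cell.

servo_tool([
  [[-0.4, 2.3, 0, 0, 0, -0.018, 3.7], [-0.4, 2.3, 0, 0, 0, -0.018, 3.7], [-0.5, 2.3, 0, 0, 0, -0.018, 3.7], [-0.5, 2.3, 0, 0, 0, -0.018, 3.7], [-0.6, 2.3, 0, 0, 0, -0.018, 3.7], [-0.6, 2.3, 0, 0, 0, -0.018, 3.7], [-0.6, 2.3, 0, 0, 0, -0.018, 3.7], [-0.7, 2.3, 0, 0, 0, -0.018, 3.7]],
])

```text
t: 10.05
position: [0.5453, -0.0242, 0.1681]
tool_rot: [[-0.99, -0.14, -0.002], [-0.14, 0.99, -0.0], [0.002, 0.0, -1.0]]
force: [-0.1, -0.2, -0.3]
finger_gap: 0.0381
grip_force: 48.4
```

servo_tool([
  [[-0.7, 2.2, 0, 0, 0, -0.018, 3.7], [-0.7, 2.2, 0, 0, 0, -0.018, 3.7], [0, 0, 0, 0, 0, 0, 3.7], [0, 0, 0, 0, 0, 0, 3.7], [0, 0, 0, 0, 0, 0, 3.7], [0, 0, 0, 0, 0, 0, 3.7]],
])

```text
t: 10.65
position: [0.5531, 0.0186, 0.1691]
tool_rot: [[-0.985, -0.173, -0.001], [-0.173, 0.985, -0.001], [0.001, -0.001, -1.0]]
force: [-0.6, 0.3, -1.1]
finger_gap: 0.0378
grip_force: 48.4
```

```bash
python3 - <<'E'
from h import *
s=state();W=cam('wrist',s);w=save('wrist','pics/w7.png')
print(s['position'].round(4),s['tool_rot'].round(4).tolist(),s['grip_force'],s['force'].round(1))
print(proj(W,[.5335,.018,.044]))
A=cv2.resize(w[90:290,190:440,::-1],(750,600),interpolation=cv2.INTER_CUBIC)
cv2.imwrite('pics/w7c.png',A)
E
```

```text
[0.5531 0.0186 0.1691] [[-0.985, -0.1728, -0.0006], [-0.1728, 0.985, -0.0009], [0.0007, -0.0008, -1.0]] 48.413384556770325 [-0.6  0.3 -1.1]
[np.float64(317.205521606389), np.float64(161.58672293285662)]
```

View pics/w7c.png

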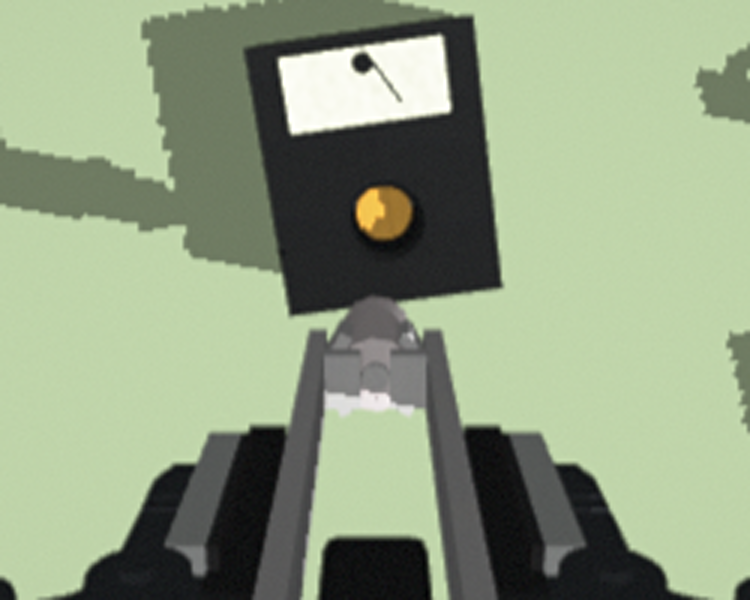

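Crop: the well's brass is at crop (384,212), i.e. px (318,160.7). The held cell nub is at crop (375,378), and the tester top corners are at crop (245,48), (473,15), (502,287), (290,314).

```bash
python3 - <<'E'
from h import *
s=dict(position=np.array([.5531,.0186,.1691]),tool_rot=np.array([[-0.985,-0.1728,-0.0006],[-0.1728,0.985,-0.0009],[0.0007,-0.0008,-1.0]]))
W=cam('wrist',s); im=cv2.imread('pics/w7.png').astype(int)
C=lambda x,y:(190+x/3-.33,90+y/3-.33)
c=[ray(W,*C(*q),.044) for q in((245,48),(473,15),(502,287),(290,314))]
print(np.round(c,4)); print([round(np.linalg.norm(c[i]-c[i-1])*1000,1) for i in range(4)])
ctr=np.mean(c,0); ax=(c[2]+c[3]-c[0]-c[1]);ax/=np.linalg.norm(ax);print('well from corners',(ctr+.014*ax).round(4),ax.round(3))
br=(im[:,:,2]>100)&(im[:,:,0]<90);br[:145]=0;br[180:]=0;br[:,:300]=0;br[:,340:]=0
v,u=np.where(br);print('brass',u.min(),u.max(),v.min(),v.max(),len(u))
dk=(im[150:180,300:340].max(2));print(dk[::2,::2])
for z in(.044,.032): print('brass centre at',z,ray(W,(u.min()+u.max())/2,(v.min()+v.max())/2,z).round(4))
# held cell nub
n=ray(W,*C(375,378),s['position'][2]-.0505-.001); d=np.array(s['tool_rot']).T@(n-s['position']);print('cell in tool',d.round(4))
for q in ((330,415),(422,415),): pass
E
```

```text
[[ 0.4951 -0.0262  0.044 ]
 [ 0.4762  0.0321  0.044 ]
 [ 0.548   0.0553  0.044 ]
 [ 0.5665 -0.0033  0.044 ]]
[np.float64(75.1), np.float64(61.3), np.float64(75.4), np.float64(61.5)]
well from corners [0.5348 0.0188 0.044 ] [0.952 0.307 0.   ]
brass 309 326 152 169 261
[[ 42  36  39  39  39  34  43  37  32  34  30  35  37  39  35  38  38  38
   39  41]
 [ 37  40  38  39  39  37  46  97 105 102 105  48  29  39  36  36  38  39
   39  37]
 [ 37  36  37  38  33  57 228 248 184 152 158 155 102  27  34  39  36  39
   38  39]
 [ 38  39  38  36  41 224 245 245 189 153 156 157 157  82  22  37  38  37
   39  38]
 [ 39  37  37  36  80 244 244 244 247 174 153 157 155 135  23  32  38  40
   39  39]
 [ 39  38  37  36  91 246 244 245 247 184 152 157 153 151  19  18  41  38
   40  40]
 [ 36  40  39  36  75 246 244 244 209 165 152 155 155 125  16  23  39  36
   42  40]
 [ 36  39  38  37  25 244 246 217 153 156 150 157 155  68  15  18  37  37
   39  39]
 [ 37  39  40  37  21  94 196 164 154 158 149 159 123  22  14  23  37  40
   37  40]
 [ 39  37  37  37  32  13  58 130 156 157 150 104  30  14  21  24  37  35
   37  38]
 [ 37  39  37  37  37  23  15  25  38  39  28  16  17  20  22  35  37  36
   39  38]
 [ 37  37  36  37  36  32  24  17  21  14  17  11  18  24  30  38  35  37
   38  37]
 [ 38  37  38  40  40  35  34  33  26  26  23  24  26  35  38  36  39  36
   39  37]
 [ 38  38  38  39  39  36  38  36  29  31  29  36  34  40  37  37  39  37
   39  39]
 [ 37  37  38  38  37  38  38  38  35  40  35  37  39  39  37  38  37  39
   36  40]]
brass centre at 0.044 [0.5325 0.0181 0.044 ]
brass centre at 0.032 [0.5348 0.0186 0.032 ]
cell in tool [-0.0011  0.0008  0.0515]
```

```bash
python3 -c "
from h import *
plan([.5338,.0183,.135],100,4)"
```

```text
now [0.5532 0.0189 0.1692] y 99.96 j7 101.2
[0.48, 0.07, 0.85] [-0.0, -0.0, -0.0]
[0.48, 0.07, 0.85] [-0.0, -0.0, -0.0]
[0.48, 0.07, 0.85] [-0.0, -0.0, -0.0]
[0.48, 0.07, 0.85] [-0.0, -0.0, -0.0]
```

servo_tool([
  [[0.5, 0.1, 0.4, 0, 0, 0, 3.7], [0.5, 0.1, 0.8, 0, 0, 0, 3.7], [0.5, 0.1, 1, 0, 0, 0, 3.7], [0.4, 0, 1.2, 0, 0, 0, 3.7], [0, 0, 0, 0, 0, 0, 3.7], [0, 0, 0, 0, 0, 0, 3.7], [0, 0, 0, 0, 0, 0, 3.7], [0, 0, 0, 0, 0, 0, 3.7]],
])

```text
t: 11.5
position: [0.5348, 0.0201, 0.1359]
tool_rot: [[-0.984, -0.175, 0.001], [-0.175, 0.984, 0.0], [-0.001, -0.0, -1.0]]
force: [0.4, -0.5, -0.4]
finger_gap: 0.0382
grip_force: 48.4
```

```bash
python3 - <<'E'
from h import *
P=[];F=[]
for i in range(5):
    s=state();P.append(s['position']);F.append(s['force']);w=save('wrist','pics/w8.png')
print(np.round(P,4),np.mean(F,0).round(2),s['tool_rot'][:,2].round(4))
W=cam('wrist',s)
print('well pred',proj(W,[.5346,.0192,.044]),'foot',proj(W,s['position']+s['tool_rot']@[-.0009,.0008,.0845]))
plan([.5338,.0183,.135],100,1)
E
```

```text
[[0.5348 0.0201 0.1359]
 [0.5348 0.02   0.1359]
 [0.5346 0.0201 0.1358]
 [0.5345 0.02   0.1357]
 [0.5345 0.02   0.1356]] [-0.04 -0.08 -0.92] [ 7.e-04  0.e+00 -1.e+00]
well pred [np.float64(312.558197560445), np.float64(195.2608351948737)] foot [np.float64(314.73468857292283), np.float64(199.36314406108607)]
now [0.5344 0.0201 0.1355] y 100.1 j7 101.3
[0.09, -0.16, 0.05] [0.0, 0.0, 0.002]
```

servo_tool([
  [[0.1, -0.15, 0, 0, 0, 0, 3.7], [0, 0, 0.2, 0, 0, 0, 3.7], [0, 0, 0.2, 0, 0, 0, 3.7], [0, 0, 0.2, 0, 0, 0, 3.7], [0, 0, 0.15, 0, 0, 0, 3.7], [0, 0, 0.15, 0, 0, 0, 3.7], [0, 0, 0, 0, 0, 0, 3.7]],
])

```text
t: 12.45
position: [0.5335, 0.0182, 0.1261]
tool_rot: [[-0.985, -0.175, 0.0], [-0.175, 0.985, -0.0], [-0.0, -0.0, -1.0]]
force: [0.4, -1.0, -1.4]
finger_gap: 0.0379
grip_force: 48.3
```

servo_tool([
  [[0, 0, 0.1, 0, 0, 0, 3.7], [0, 0, 0.1, 0, 0, 0, 3.7], [0, 0, 0.1, 0, 0, 0, 3.7], [0, 0, 0.1, 0, 0, 0, 3.7], [0, 0, 0, 0, 0, 0, 3.7]],
])

```text
t: 12.95
position: [0.5336, 0.0182, 0.1222]
tool_rot: [[-0.985, -0.175, 0.0], [-0.175, 0.985, -0.0], [-0.0, -0.0, -1.0]]
force: [0.6, -0.7, -1.1]
finger_gap: 0.0381
grip_force: 48.2
```

servo_tool([
  [[0, 0, 0.1, 0, 0, 0, 3.7], [0, 0, 0.1, 0, 0, 0, 3.7], [0, 0, 0.1, 0, 0, 0, 3.7], [0, 0, 0, 0, 0, 0, 3.7]],
])

```text
t: 13.35
position: [0.5335, 0.0183, 0.1192]
tool_rot: [[-0.985, -0.175, 0.0], [-0.175, 0.985, -0.0], [-0.0, -0.0, -1.0]]
force: [0.4, -1.4, -1.0]
finger_gap: 0.0376
grip_force: 48.3
```

servo_tool([
  [[0, 0, 0.1, 0, 0, 0, 3.7], [0, 0, 0.1, 0, 0, 0, 3.7], [0, 0, 0, 0, 0, 0, 3.7]],
])

```text
t: 13.65
position: [0.5335, 0.0182, 0.1172]
tool_rot: [[-0.985, -0.175, 0.0], [-0.175, 0.985, -0.0], [-0.0, -0.0, -1.0]]
force: [1.6, -0.9, -2.2]
finger_gap: 0.0378
grip_force: 48.3
```

servo_tool([
  [[0, 0, 0.1, 0, 0, 0, 3.7], [0, 0, 0.1, 0, 0, 0, 3.7], [0, 0, 0, 0, 0, 0, 3.7]],
])

```text
t: 13.95
position: [0.5335, 0.0183, 0.1152]
tool_rot: [[-0.985, -0.175, 0.0], [-0.175, 0.985, -0.0], [-0.0, -0.0, -1.0]]
force: [1.6, -0.8, -0.5]
finger_gap: 0.0379
grip_force: 48.3
```

servo_tool([
  [[0, 0, 0.1, 0, 0, 0, 3.7], [0, 0, 0.05, 0, 0, 0, 3.7], [0, 0, 0, 0, 0, 0, 3.7]],
])

```text
t: 14.25
position: [0.5338, 0.0184, 0.1145]
tool_rot: [[-0.985, -0.175, 0.001], [-0.175, 0.985, 0.0], [-0.001, -0.0, -1.0]]
force: [0.5, -1.1, 4.2]
finger_gap: 0.0384
grip_force: 48.9
```

servo_tool([
  [[0, 0, 0.1, 0, 0, 0, 3.7], [0, 0, 0.1, 0, 0, 0, 3.7], [0, 0, 0.1, 0, 0, 0, 3.7], [0, 0, 0, 0, 0, 0, 3.7]],
])

```text
t: 14.65
position: [0.5337, 0.0183, 0.1108]
tool_rot: [[-0.985, -0.175, 0.001], [-0.175, 0.985, -0.0], [-0.001, -0.0, -1.0]]
force: [1.3, -1.2, 3.7]
finger_gap: 0.038
grip_force: 48.9
```

servo_tool([
  [[0, 0, 0.05, 0, 0, 0, 3.7], [0, 0, 0.05, 0, 0, 0, 3.7], [0, 0, 0, 0, 0, 0, 3.7]],
])

```text
t: 14.95
position: [0.5337, 0.0184, 0.1098]
tool_rot: [[-0.985, -0.175, 0.001], [-0.175, 0.985, 0.0], [-0.001, -0.0, -1.0]]
force: [0.9, -0.6, 3.4]
finger_gap: 0.038
grip_force: 48.9
```

Still sliding (about 5 mm so far). Smaller steps now.

servo_tool([
  [[0, 0, 0.05, 0, 0, 0, 3.7], [0, 0, 0.03, 0, 0, 0, 3.7], [0, 0, 0, 0, 0, 0, 3.7]],
])

```text
t: 15.25
position: [0.5337, 0.0184, 0.1094]
tool_rot: [[-0.985, -0.175, 0.001], [-0.175, 0.985, 0.0], [-0.001, -0.0, -1.0]]
force: [0.0, -1.1, 6.5]
finger_gap: 0.0383
grip_force: 49.1
```

servo_tool([
  [[0, 0, 0.04, 0, 0, 0, 3.7], [0, 0, 0, 0, 0, 0, 3.7], [0, 0, 0, 0, 0, 0, 3.7]],
])

```text
t: 15.55
position: [0.5338, 0.0184, 0.1094]
tool_rot: [[-0.984, -0.175, 0.001], [-0.175, 0.984, 0.0], [-0.001, 0.0, -1.0]]
force: [0.5, -1.1, 8.1]
finger_gap: 0.0383
grip_force: 49.3
```

servo_tool([
  [[0, 0, 0.06, 0, 0, 0, 3.7], [0, 0, 0, 0, 0, 0, 3.7], [0, 0, 0, 0, 0, 0, 3.7]],
])

```text
t: 15.85
position: [0.534, 0.0184, 0.1094]
tool_rot: [[-0.985, -0.175, 0.001], [-0.175, 0.985, 0.0], [-0.001, 0.0, -1.0]]
force: [-0.2, -0.1, 10.9]
finger_gap: 0.0381
grip_force: 49.5
```

servo_tool([
  [[0, 0, 0.03, 0, 0, 0, 3.7], [0, 0, 0, 0, 0, 0, 3.7], [0, 0, 0, 0, 0, 0, 3.7], [0, 0, 0, 0, 0, 0, 3.7]],
])

```text
t: 16.25
position: [0.534, 0.0184, 0.1093]
tool_rot: [[-0.984, -0.175, 0.002], [-0.175, 0.984, 0.0], [-0.002, 0.0, -1.0]]
force: [-0.8, -1.1, 11.8]
finger_gap: 0.0378
grip_force: 49.7
```

servo_tool([
  [[0, 0, 0.03, 0, 0, 0, 3.7], [0, 0, 0, 0, 0, 0, 3.7], [0, 0, 0, 0, 0, 0, 3.7], [0, 0, 0, 0, 0, 0, 3.7], [0, 0, 0, 0, 0, 0, 3.7], [0, 0, 0, 0, 0, 0, 3.7]],
])

```text
t: 16.85
position: [0.5341, 0.0184, 0.1093]
tool_rot: [[-0.984, -0.175, 0.002], [-0.175, 0.985, 0.001], [-0.002, 0.0, -1.0]]
force: [-1.0, -1.5, 14.2]
finger_gap: 0.0379
grip_force: 49.8
```

servo_tool([
  [[0, 0, -0.1, 0, 0, 0, 3.7], [0, 0, -0.08, 0, 0, 0, 3.7], [0, 0, 0, 0, 0, 0, 3.9], [0, 0, 0, 0, 0, 0, 4.1], [0, 0, 0, 0, 0, 0, 4.4], [0, 0, 0, 0, 0, 0, 4.9], [0, 0, 0, 0, 0, 0, 5.6], [0, 0, 0, 0, 0, 0, 5.6]],
])

```text
t: 17.65
position: [0.5324, 0.0187, 0.1084]
tool_rot: [[-0.984, -0.176, -0.002], [-0.176, 0.984, 0.0], [0.002, 0.001, -1.0]]
force: [-0.7, 0.1, -0.7]
finger_gap: 0.0561
grip_force: 5.4
```

servo_tool([
  [[0, 0, 0, 0, 0, 0, 5.6], [0, 0, 0, 0, 0, 0, 5.6]],
])

```text
t: 17.85
position: [0.5332, 0.0184, 0.109]
tool_rot: [[-0.984, -0.175, -0.001], [-0.175, 0.984, 0.0], [0.001, 0.0, -1.0]]
force: [-0.5, 0.3, -1.1]
finger_gap: 0.0562
grip_force: 5.4
```

Force peaked at about 15 N net with the contact on its stop. The tongs have now let go, so lift straight up and check the cell.

servo_tool([
  [[0, 0, -0.5, 0, 0, 0, 5.6], [0, 0, -1, 0, 0, 0, 5.6], [0, 0, -1.5, 0, 0, 0, 5.6], [0, 0, -2, 0, 0, 0, 5.6], [0, 0, -2, 0, 0, 0, 5.6], [0, 0, 0, 0, 0, 0, 5.6], [0, 0, 0, 0, 0, 0, 5.6]],
])

```text
t: 18.55
position: [0.5337, 0.0184, 0.1797]
tool_rot: [[-0.985, -0.175, 0.001], [-0.175, 0.985, 0.0], [-0.001, 0.0, -1.0]]
force: [-1.0, 0.0, -1.1]
finger_gap: 0.056
grip_force: 5.4
```

```bash
python3 - <<'E'
from h import *
s=state();W=cam('wrist',s);w=save('wrist','pics/w9.png').astype(int)
print(s['position'].round(4),s['force'].round(1),s['finger_gap'])
print('cell top pred',proj(W,[.5346,.0192,.0588]),'rim',proj(W,[.5346,.0192,.044]))
q=proj(W,[.5346,.0192,.0588]);u,v=map(round,q)
g=(w.max(2)-w.min(2)<40)&(w.max(2)>70);g=g[v-25:v+18,u-22:u+22].astype(np.uint8)
n,l,st,ce=cv2.connectedComponentsWithStats(g)
for i in range(1,n):
    if st[i,4]>40: print(st[i],ce[i]+[u-22,v-25])
print(w[v-24:v+22:3,u,:].max(1), w[v,u-22:u+24:3].max(1))
plan([.566,.22,.17],116.3,8)
E
```

```text
[0.5337 0.0184 0.1797] [-1.   0.  -1.1] 0.05602015017160086
cell top pred [np.float64(314.56182629559527), np.float64(185.98503189633752)] rim [np.float64(314.56563766289776), np.float64(181.48108850455216)]
[ 12  10  21  25 418] [314.65311005 183.31100478]
[ 38  34  36  72 105 227 240 215 220 224 238 173  38  37  35 112] [ 35  25  23  22 169 235 216 222 221 240 241  32  36  38  37  38]
now [0.5329 0.0184 0.1788] y 100.1 j7 100.8
[-0.85, 2.41, 0.11] [0.0, -0.0, -0.035]
[-0.93, 2.38, 0.11] [0.0, -0.0, -0.035]
[-1.02, 2.34, 0.11] [0.0, -0.0, -0.035]
[-1.1, 2.3, 0.11] [0.0, -0.0, -0.035]
[-1.18, 2.26, 0.11] [0.0, -0.0, -0.035]
[-1.26, 2.22, 0.11] [0.0, -0.0, -0.035]
[-1.34, 2.18, 0.11] [0.0, -0.0, -0.035]
[-1.41, 2.13, 0.11] [0.0, -0.0, -0.035]
```

The cell stands in the well as predicted (blob at (314.7,183.3)). Now to the stand.

servo_tool([
  [[-0.85, 2.4, 0.1, 0, 0, -0.035, 5.6], [-0.9, 2.4, 0.1, 0, 0, -0.035, 5.6], [-1, 2.3, 0.1, 0, 0, -0.035, 5.6], [-1.1, 2.3, 0.1, 0, 0, -0.035, 5.6], [-1.2, 2.3, 0.1, 0, 0, -0.035, 5.6], [-1.3, 2.2, 0.1, 0, 0, -0.035, 5.6], [-1.3, 2.2, 0.1, 0, 0, -0.035, 5.6], [-1.4, 2.1, 0.1, 0, 0, -0.035, 5.6]],
])

```text
t: 19.4
position: [0.5664, 0.2225, 0.1708]
tool_rot: [[-0.896, -0.444, -0.0], [-0.444, 0.896, 0.0], [0.0, 0.0, -1.0]]
force: [-0.5, -0.3, -0.8]
finger_gap: 0.0562
grip_force: 5.4
```

servo_tool([
  [[0, 0, 0, 0, 0, 0, 5.6], [0, 0, 0, 0, 0, 0, 5.6], [0, 0, 0, 0, 0, 0, 5.6], [0, 0, 0, 0, 0, 0, 5.6]],
])

```text
t: 19.8
position: [0.5668, 0.2182, 0.1713]
tool_rot: [[-0.899, -0.439, 0.0], [-0.439, 0.899, -0.001], [0.0, -0.001, -1.0]]
force: [0.4, -0.1, -0.6]
finger_gap: 0.0559
grip_force: 5.4
```

```bash
python3 - <<'E'
from h import *
s=state();W=cam('wrist',s);w=save('wrist','pics/w10.png')
print(s['position'].round(4),s['tool_rot'].round(4).tolist(),s['force'].round(1),s['finger_gap'])
print('stand pred',proj(W,[.564,.2215,.045]),'orig',proj(W,s['position']+s['tool_rot']@[-.0005,.0008,.057]))
cv2.imwrite('pics/w10c.png',cv2.resize(w[100:280,200:440,::-1],(800,600),interpolation=cv2.INTER_CUBIC))
E
```

```text
[0.5668 0.2182 0.1713] [[-0.8986, -0.4388, 0.0002], [-0.4388, 0.8986, -0.001], [0.0003, -0.001, -1.0]] [ 0.4 -0.1 -0.6] 0.05585416520083742
stand pred [np.float64(318.6791125187186), np.float64(182.0447111740472)] orig [np.float64(314.55390675952026), np.float64(211.45763810562624)]
```

View pics/w10c.png

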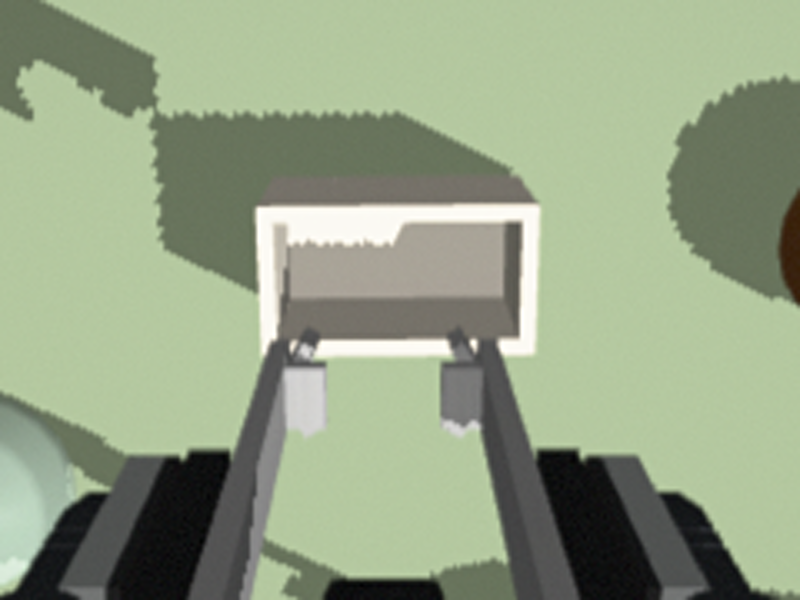

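Crop: the stand rim mid is at px (319,183), against a prediction of (318.7,182), so the stand is at about (.565,.222). The jaws hang straight and the yaw is aligned.

```bash
python3 -c "
from h import *
plan([.5648,.221,.125],116.5,4)"
```

```text
now [0.5667 0.2183 0.1713] y 116.03 j7 96.3
[0.01, 0.08, 1.16] [-0.0, -0.0, -0.002]
[0.01, 0.08, 1.16] [-0.0, -0.0, -0.002]
[0.01, 0.08, 1.16] [-0.0, -0.0, -0.002]
[0.01, 0.08, 1.16] [-0.0, -0.0, -0.002]
```

servo_tool([
  [[0, 0.1, 1.2, 0, 0, 0, 5.6], [0, 0.1, 1.2, 0, 0, 0, 5.6], [0, 0.1, 1.2, 0, 0, 0, 5.6], [0, 0, 1, 0, 0, 0, 5.6], [0, 0, 0, 0, 0, 0, 5.6], [0, 0, 0, 0, 0, 0, 5.6]],
])

```text
t: 20.45
position: [0.565, 0.2222, 0.1247]
tool_rot: [[-0.898, -0.441, -0.001], [-0.441, 0.898, -0.0], [0.001, -0.0, -1.0]]
force: [0.0, -0.2, -0.5]
finger_gap: 0.0557
grip_force: 5.4
```

servo_tool([
  [[0, 0, 0.8, 0, 0, 0, 5.6], [0, 0, 1.2, 0, 0, 0, 5.6], [0, 0, 1.2, 0, 0, 0, 5.6], [0, 0, 1, 0, 0, 0, 5.6], [0, 0, 0.8, 0, 0, 0, 5.6], [0, 0, 0.6, 0, 0, 0, 5.6], [0, 0, 0.3, 0, 0, 0, 5.6], [0, 0, 0, 0, 0, 0, 5.6]],
])

```text
t: 21.25
position: [0.565, 0.2222, 0.0658]
tool_rot: [[-0.898, -0.441, -0.001], [-0.441, 0.898, -0.0], [0.001, -0.0, -1.0]]
force: [0.0, -0.6, -1.0]
finger_gap: 0.056
grip_force: 5.4
```

servo_tool([
  [[0, 0, 0.2, 0, 0, 0, 5.6], [0, 0, 0.2, 0, 0, 0, 5.6], [0, 0, 0.1, 0, 0, 0, 5.6], [0, 0, 0, 0, 0, 0, 5.6], [0, 0, 0, 0, 0, 0, 5.6]],
])

```text
t: 21.75
position: [0.5652, 0.2223, 0.0613]
tool_rot: [[-0.898, -0.441, 0.0], [-0.441, 0.898, 0.0], [-0.0, 0.0, -1.0]]
force: [-0.2, 0.1, -0.1]
finger_gap: 0.056
grip_force: 5.4
```

Just touching the floor. Open the fingers, then rise.

servo_tool([
  [[0, 0, 0.03, 0, 0, 0, 5.9], [0, 0, 0, 0, 0, 0, 6.2], [0, 0, 0, 0, 0, 0, 6.5], [0, 0, 0, 0, 0, 0, 7], [0, 0, 0, 0, 0, 0, 7.8], [0, 0, 0, 0, 0, 0, 8.5], [0, 0, 0, 0, 0, 0, 8.5], [0, 0, 0, 0, 0, 0, 8.5]],
])

```text
t: 22.55
position: [0.5652, 0.2223, 0.0609]
tool_rot: [[-0.898, -0.441, 0.0], [-0.441, 0.898, 0.0], [-0.0, 0.0, -1.0]]
force: [-0.2, 0.3, -0.4]
finger_gap: 0.0853
grip_force: 0.0
```

servo_tool([
  [[0, 0, -1, 0, 0, 0, 8.5], [0, 0, -1.5, 0, 0, 0, 8.5], [0, 0, -2, 0, 0, 0, 8.5], [0, 0, -2, 0, 0, 0, 8.5], [0, 0, -2.5, 0, 0, 0, 8.5], [0, 0, -2, 0, 0, 0, 8.5], [0, 0, 0, 0, 0, 0, 8.5], [0, 0, 0, 0, 0, 0, 8.5]],
])

```text
t: 23.35
position: [0.5653, 0.2224, 0.1715]
tool_rot: [[-0.898, -0.441, 0.001], [-0.441, 0.898, 0.001], [-0.001, -0.0, -1.0]]
force: [-0.4, 0.2, -0.7]
finger_gap: 0.085
grip_force: 0.0
```

```bash
python3 - <<'E'
from h import *
s=state();print(s['position'].round(4),s['force'].round(1),s['finger_gap'])
w=save('wrist','pics/w11.png');b=save('side','pics/side11.png');a=save('scene','pics/scene11.png')
A=cv2.resize(w[120:270,210:420,::-1],(420,300));B=cv2.resize(b[150:270,180:350,::-1],(380,300),interpolation=cv2.INTER_CUBIC)
C=cv2.resize(a[130:250,190:460,::-1],(800,300),interpolation=cv2.INTER_CUBIC)
cv2.imwrite('pics/fin.png',np.vstack([np.hstack([A,B]),C]))
E
```

```text
[0.5653 0.2224 0.1715] [-0.4  0.2 -0.7] 0.08504892474734113
```

View pics/fin.png

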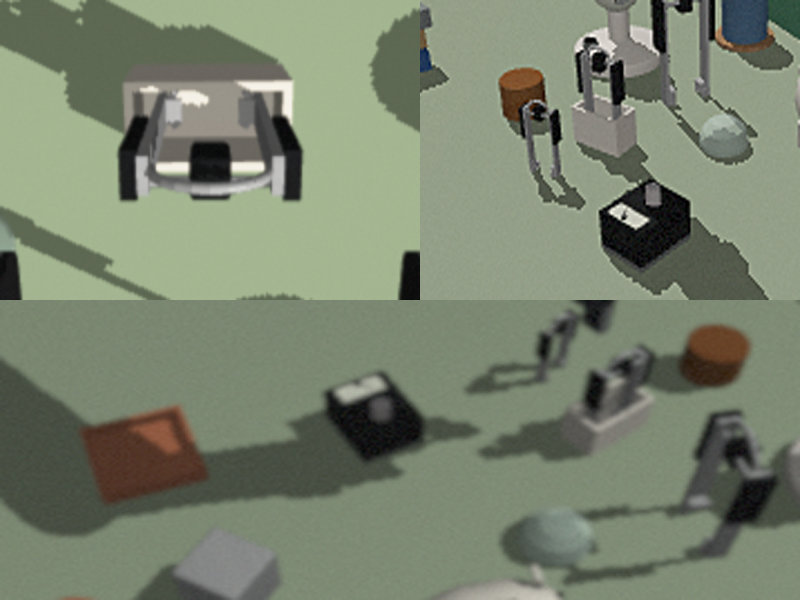

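The cell stands upright in the well at (653,195), and the tongs stand centred in their stand at (605,100). The gripper is clear of everything, so I'm handing in.

```bash
python3 -c "
from h import *
print(close_job())"
```

```text
the job is handed in; nothing more can be done
None
```

I handed the job in at about 23 s: the cell stands upright in the well, pressed to its stop with about 15 N, and the tongs are back upright in their stand; the verdict was not shown.

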